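# Bring the squat jar round to the dish

## Task

In the pantry, turn the jar carousel by gently pushing the spokes of its brass handle with a fingertip, until the squat jar (the lowest and widest of the four) stands directly in front of the dish on the carousel's landing. Touch only the spokes and their hub: leave the jars standing on the tray, do not push on the tray or jars, do not spin it fast, and leave the other things on the counter where they are.

Things in the scene. Friction and masses are not known exactly. Their poses are not given: they have to be found in the camera images.
- stand: Fixed oak board of the carousel, 18 mm thick, lying on the counter: a disc of 250 mm diameter with a tongue (the landing), 100 mm wide, reaching 230 mm from the centre along the board's own -x. Origin on the counter, on the vertical axis of the carousel; z up. Seen from the axis, the dish lies along the board's -x axis, whatever its yaw.
- dish (a point): Centre of the white saucer (84 mm diameter, rim 31 mm above the counter) that is fixed on the landing, 182 mm from the carousel's axis along the stand's -x. The jar is in front of the dish when it lies on the line from the axis to this point.
- axis (a point): Point on the carousel's vertical axis at the height of the tray's floor, 36 mm above the counter; its axes are parallel to the stand's.
- carousel (a joint): Angle of tray and handle, which turn together about the vertical axis; rad, grows anticlockwise seen from above; starts anywhere and turns freely either way for more than a turn. Stiff bearing (about 0.2 N m of friction): it stays where it is left and does not coast; 2 to 3 N on a spoke moves it. Keep it below 3 rad/s.
- spokes: Brass three-spoke handle on the centre post: horizontal round bars 120 degrees apart, 10 mm thick, centre lines 190 mm above the counter, each ending in a 20 mm ball 115 mm from the axis; one runs along this body's +x. Hub 32 mm wide, 18 mm high, with a small ball up to 213 mm. Origin on the axis at the spokes' height. Turns with the tray. All jars stay below 155 mm.
- tray: Round wooden tray, 260 mm diameter, with a rim; its underside (origin, on the axis) is 26 mm above the counter, its floor 36 mm, its rim 48 mm. Turns with the spokes and carries the jars, which stand loose on it.
- squat_jar: The jar to bring round: white ceramic, wooden lid with brass knob, 78 mm diameter, 66 mm high with knob. Origin at the centre of its underside, about 80 mm from the carousel's axis; it turns with the tray.
- tall_jar: White ceramic jar, 52 mm diameter, 118 mm high, loose on the tray, origin at the centre of its underside. Not to be touched.
- mid_jar: White ceramic jar, 58 mm diameter, 92 mm high, loose on the tray, origin at the centre of its underside. Not to be touched.
- square_jar: White ceramic jar of square section, 52 mm wide, 98 mm high, loose on the tray, origin at the centre of its underside. Not to be touched.
- mug: Blue mug, 76 mm diameter, 85 mm high, loose on the counter near the carousel, behind its board; origin at the centre of its underside. Leave it.
- spice: Small spice pot, 42 mm diameter, 85 mm high, loose on the counter near the carousel, behind its board; origin at the centre of its underside. Leave it.
- spoon: Spoon with a wooden handle, lying on the counter to the right of the carousel. Leave it.
- bowl: White bowl, 130 mm diameter, 55 mm high, on the counter to the left of the carousel; origin under its centre. Leave it.
There are look-alikes about, which are no part of the job. Leave any turquoise look-alike of the squat_jar alone.

How it is judged (in metres and radians):
On the way:
1. a fingertip pushes on the spokes (contact force between the fingers and spokes above 0.5 N), for 0.05 s.
At the end, for the whole second after the job is handed in: The squat jar's centre is within 18 mm of the line from the carousel's axis to the dish, on the dish's side; the carousel is at rest; all four jars stand upright on the tray (y of squat_jar in the frame of axis between -0.018 and 0.018 m and x of squat_jar in the frame of axis below -0.05 m and velocity of joint carousel between -0.05 and 0.05 rad/s and angle between each of squat_jar, tall_jar, mid_jar, square_jar's own z axis and vertical below 0.1 rad and horizontal distance between each of squat_jar, tall_jar, mid_jar, square_jar and axis below 0.105 m and z of each of squat_jar, tall_jar, mid_jar, square_jar in the frame of axis below 0.006 m and linear speed of each of squat_jar, tall_jar, mid_jar, square_jar below 0.02 m/s); the robot touches nothing.
It fails at once if the robot touches a jar (over 1 N) (contact force between any of the fingers, the arm and squat_jar above 1 N or contact force between any of the fingers, the arm and tall_jar above 1 N or contact force between any of the fingers, the arm and mid_jar above 1 N or contact force between any of the fingers, the arm and square_jar above 1 N).
It fails at once if the robot pushes on the tray (over 1 N) (contact force between any of the fingers, the arm and tray above 1 N).
It fails at once if a jar is lifted (over 12 mm) or tipped (over 0.25 rad) (z of any of squat_jar, tall_jar, mid_jar, square_jar in the frame of axis above 0.012 m or angle between any of squat_jar, tall_jar, mid_jar, square_jar's own z axis and vertical above 0.25 rad).
It fails at once if the carousel is spun faster than 3 rad/s (velocity of joint carousel above 3 rad/s or velocity of joint carousel below -3 rad/s).
It fails at once if mug, spice pot, spoon or bowl is moved by more than 20 mm (distance of any of mug, spice, spoon, bowl from where it was at the start of the episode above 0.02 m).
It also fails if it takes over 48 s, if anything falls off the work surface, if the arm or the gripper's body presses on something with over 40 N, if the wrist force passes 120 N, or if a joint passes its speed limit or range.

## Robot

A 6-joint arm with a two-finger parallel gripper is mounted at the origin on the work surface. World frame = base frame: x ahead of the robot, y to its left, z up, the work surface at z = 0. Lengths are in mm, angles in degrees, forces in N, time in s.
With the tool pointing down it reaches from about 350 to 850 mm from the base axis. Payload 8.1 kg.
Tool frame: the origin (TCP) lies where the fingers leave the gripper's body, on its centre line; the fingertips stand 73 mm ahead of it and the grasp point (between the pads) lies 54 mm ahead of it; z points along the fingers, y is the line along which they close (so a half turn about z gives the same grasp; the last joint's range is limited). The gripper opens to 85 mm and grips with 20 to 120 N. Pads are 22 mm wide; open, the fingers measure 114 mm over their backs; the gripper's body (76 mm by 85 mm) begins 54 mm behind the grasp point. The pads swing forward as they close: fully open they stand 13 mm farther back than shut.
Start: joints at [59.622, 7.471, 85.268, -0, 87.261, -4.893], TCP at [258.147, 541.633, 303.892] pointing down, gripper open.
Joint ranges: [-169.43, 169.43], [-51.17, 129.36], [1.28, 143.12], [-76.62, 256.62], [0, 156.53], [-152.29, 152.29]. Speed limits (degrees/s): [136.94, 136.94, 159.86, 180, 180, 180].

## Interface

Orientations are given as [roll, pitch, yaw] about the fixed x, y, z axes, in that order (R = Rz(yaw) Ry(pitch) Rx(roll)).
In Python, from bench import sense, optics, r gives the robot as it stands.
- The arm moves only by the tool servo_tool, never from a script. Its argument "plan" is a list that holds one entry, the list of rows, each a list of 5 numbers: the shift along the world's x, y, z in m, then the turn about the world's z in degrees, then the finger opening in m, from 0 to 0.0854. A call has 1 to 10 rows; each row shifts and turns the commanded pose from where the row before left it; what a row does not reach is not made up. A row lasts 1/10 s, in which the tool goes at most 50 mm and 8.59 degrees, less where a joint would pass 70% of its speed; a pose out of reach is approached as far as the arm can. A call is refused whole if a number of a shift passes 0.05 or a number of a turn 8.59, either way. A call with a gripper value outside its range is refused whole. The fingers move at their own pace and stop on an object; "force" is the grip in N (left out, the last holds). Time passes only in rows, so rows that do not move let the fingers close. It gives the time, the measured TCP pose, the force, the opening and the grip force at its end, in the units of the state.
- sense(): the state, without advancing time (a new reading comes with each control period).
- optics.snapshot(name): name is "scene" or "top" or "wrist"; returns a dict with "frame" (480x640x3 uint8, blue, green, red), "fx", "fy", "cx", "cy" (pixels), "dist_coeffs" ([k1, k2, p1, p2, k3] as OpenCV has them; the pictures are not rectified), "cam_to_world" (4x4, takes a point from camera to world coordinates). Camera axes: x right, y down, z forward; pixel columns grow to the right and rows downward; lengths in mm; the calibration is good to about 2 mm. A picture is of the moment at which its call begins. There is no depth.
- r.hand_in(): hands the job in; it is judged then, once.
The state is a dict: "time": time; "joint_pos": joint angles; "qd": joint speeds; "joint_efforts": joint torques, N m; "tool_pos": TCP position; "tcp_rot": TCP orientation; "ft_force": force on the tool from outside, world axes, zero at the start; "wrist_torque": the same for the moment, N m; "finger_gap": finger opening in mm; "grip_force": force on a finger pad.
Only numpy, scipy, OpenCV 4.12 (cv2) and the standard library are available. Lean on these libraries where they do the work, as an engineer would, in place of code of your own. Each camera call takes 0.05 s, during which the arm holds its last target. There are 200 camera calls.

## Working session

There is one attempt and no reset: what is moved stays moved. The work goes in short steps, Python scripts to look and compute and a tool call to move; the robot and the scene stay as the last step left them, time stands still between calls to the robot, and variables do not carry over. Pictures are saved under pics/ and viewed, at most 10 in all, crops included, and the job is handed in when it is done.

Besides the shell and the picture viewer there is one more tool, called by a JSON object that holds its "api" and its "payload". servo_tool: Moves the arm, as the interface text tells. Its arguments: {"type":"object","properties":{"plan":{"type":"array"},"force":{"type":"number"}},"required":["plan"]}

```bash
mkdir -p pics; ls; cat > h.py <<'E'
import numpy as np, cv2
from bench import sense, optics, r
def ray(s,uv):
    K=np.array([[s["fx"],0,s["cx"]],[0,s["fy"],s["cy"]],[0,0,1]],float)
    p=cv2.undistortPoints(np.array([[uv]],float),K,np.array(s["dist_coeffs"],float))[0,0]
    T=np.array(s["cam_to_world"]); return T[:3,3],T[:3,:3]@np.array([p[0],p[1],1])
def onz(s,uv,z):
    o,d=ray(s,uv); return o+d*(z-o[2])/d[2]
def proj(s,P):
    K=np.array([[s["fx"],0,s["cx"]],[0,s["fy"],s["cy"]],[0,0,1]],float)
    T=np.linalg.inv(np.array(s["cam_to_world"]))
    return cv2.projectPoints(np.array([P],float),cv2.Rodrigues(T[:3,:3])[0],T[:3,3],K,np.array(s["dist_coeffs"],float))[0][0,0]
E
python3 - <<'E'
from h import *
a=optics.snapshot("top");b=optics.snapshot("scene")
cv2.imwrite("pics/top.png",a["frame"]);cv2.imwrite("pics/scene.png",b["frame"])
print(sense()["time"],np.array(a["cam_to_world"])[:3,3],np.array(b["cam_to_world"])[:3,3])
E
```

```text
pics
0.1 [ 454.53443335  -12.42840122 1381.31595274] [1168.33785882 1050.97836054  913.01494874]
```

View pics/top.png

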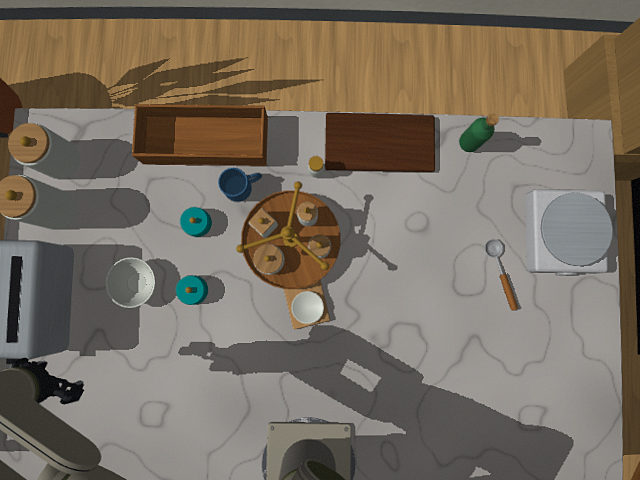

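View pics/scene.png

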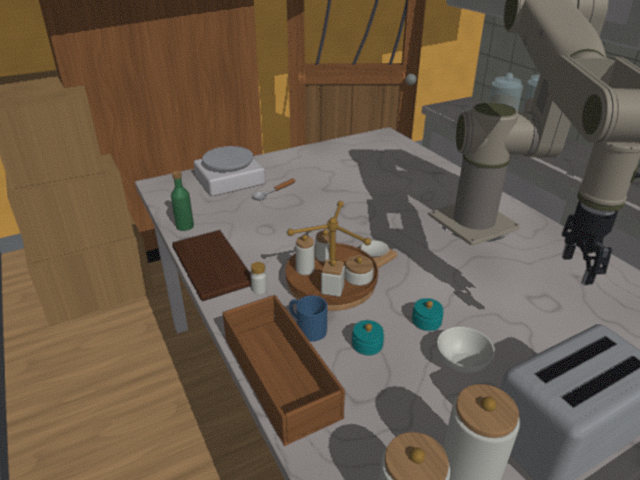

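The top view shows the squat jar candidates: the wide lid at (269,260) on the tray, and turquoise look-alikes at (195,222) and (191,290), which aren't on the tray. The other jars are square (264,221), (307,212) and (318,246). The dish is at (307,308), and the spoke balls are at (297,186), (240,249) and (325,266). I'll choose the one at (269,260) and check it in a close crop.

```bash
python3 - <<'E'
from h import *
a=optics.snapshot("top");f=a["frame"]
np.set_printoptions(precision=1,suppress=True)
hsv=cv2.cvtColor(f,cv2.COLOR_BGR2HSV)
cv2.imwrite("pics/crop.png",cv2.resize(f[170:340,210:370],None,fx=3.5,fy=3.5,interpolation=cv2.INTER_CUBIC))
# spoke balls: centroid of circumcentre at z=190
B=[onz(a,p,190)[:2] for p in [(297,186),(240,249),(325,266)]]
c=np.mean(B,axis=0); print("balls",B,"ctr",c,[np.linalg.norm(b-c) for b in B],[np.degrees(np.arctan2(*(b-c)[::-1])) for b in B])
print("hub top",onz(a,(289,235),205))
# dish: white blob
m=cv2.inRange(hsv,(0,0,200),(180,40,255))
n,l,s,ce=cv2.connectedComponentsWithStats(m[285:335,280:340])
for i in range(1,n):
    if s[i,4]>100: print("dish",s[i],ce[i]+[280,285],onz(a,ce[i]+[280,285],29))
d=onz(a,(307,308),31)[:2]; print("dish d",d,np.linalg.norm(d-c),np.degrees(np.arctan2(*(d-c)[::-1])))
for nme,p,z in [("squat",(269,260),90),("tall",(307,212),150),("mid",(318,246),125),("sq",(264,221),130)]:
    q=onz(a,p,z)[:2]; print(nme,q,np.linalg.norm(q-c),np.degrees(np.arctan2(*(q-c)[::-1])))
for p,z in [((297,186),190),((240,249),190),((325,266),190)]: pass
E
```

```text
balls [array([696.8,  35.8]), array([546.2, 164.8]), array([510.1, -32.8])] ctr [584.4  55.9] [np.float64(114.21399948724353), np.float64(115.36082551744883), np.float64(115.71567811202465)] [np.float64(-10.148350442699064), np.float64(109.31835459415008), np.float64(-129.92455247455644)]
hub top [579.2  51.2 205. ]
dish [ 29  11  14  24 150] [317.1 306.7] [411.1 -16.7  29. ]
dish d [407.5   9.6] 182.83781886344818 -165.33141410436335
squat [527.5 106.1] 75.837944651942 138.5896186265165
tall [641.6  12. ] 72.1592516327062 -37.5577960766289
mid [561.8 -16. ] 75.43494143409762 -107.41519530844268
sq [620.5 117.2] 71.09981665853559 59.42859027818718
```

View pics/crop.png

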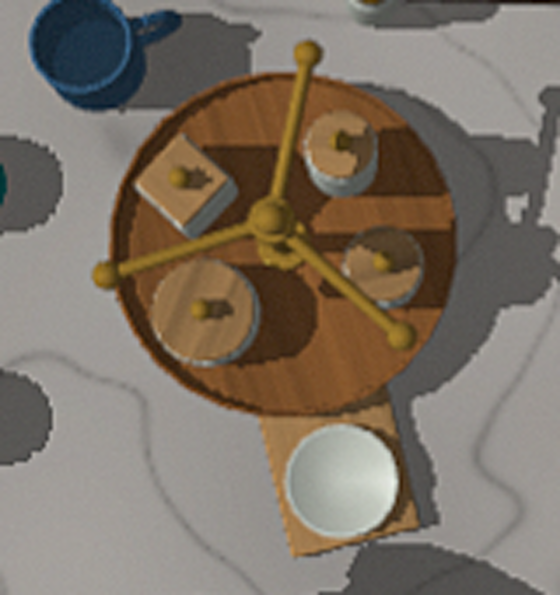

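The crop confirms the squat jar: white, lowest and widest, lid at (269,260), 76 mm from the axis. The three spoke balls lie 114–116 mm from the axis at (584,56), and the dish is 183 mm from it, all as specified. The jar is at 138.6° and the dish at 194.7°, so I need about +56° anticlockwise. I'll push the spoke now at 230°, starting with the finger at about 200°.

{"api": "servo_tool", "payload": {"plan": [[[0.0135, -0.0285, 0, 0, 0], [0.0135, -0.0285, 0, 0, 0], [0.0135, -0.0285, 0, 0, 0], [0.0135, -0.0285, 0, 0, 0], [0.0135, -0.0285, 0, 0, 0], [0.0135, -0.0285, 0, 0, 0], [0.0135, -0.0285, 0, 0, 0], [0.0135, -0.0285, 0, 0, 0], [0.0135, -0.0285, 0, 0, 0]]]}}

```text
time: 1.05
tool_pos: [379.9, 283.9, 303.7]
tcp_rot: [-180.0, -0.0, 154.5]
ft_force: [0.3, -0.0, 0.8]
finger_gap: -0.1
grip_force: 0.0
```

{"api": "servo_tool", "payload": {"plan": [[[0.0135, -0.0285, 0, 0, 0], [0.0135, -0.0285, 0, 0, 0], [0.0135, -0.0285, 0, 0, 0], [0.0135, -0.0285, 0, 0, 0], [0.0135, -0.0285, 0, 0, 0], [0.0135, -0.0285, 0, 0, 0], [0.0135, -0.0285, 0, 0, 0], [0.0135, -0.0285, 0, 0, 0], [0.0135, -0.0285, 0, 0, 0], [0, 0, 0, 0, 0]]]}}

```text
time: 2.05
tool_pos: [502.0, 25.7, 303.5]
tcp_rot: [-179.9, 0.0, 154.3]
ft_force: [0.4, 0.3, -0.1]
finger_gap: -0.2
grip_force: 0.0
```

{"api": "servo_tool", "payload": {"plan": [[[0, 0, -0.013, 0, 0], [0, 0, -0.013, 0, 0], [0, 0, -0.013, 0, 0], [0, 0, -0.013, 0, 0], [0, 0, 0, 0, 0]]]}}

```text
time: 2.55
tool_pos: [499.5, 29.3, 248.7]
tcp_rot: [-179.9, -0.3, 154.6]
ft_force: [0.8, -0.7, 0.2]
finger_gap: 0.1
grip_force: 0.0
```

```bash
python3 - <<'E'
from h import *
s=sense();print(s["tool_pos"],s["ft_force"])
a=optics.snapshot("top")
cv2.imwrite("pics/pre.png",cv2.resize(a["frame"][150:350,190:390],None,fx=2.5,fy=2.5,interpolation=cv2.INTER_CUBIC))
# arc waypoints r=88
for t in range(200,276,5):
    t=np.radians(t);print(np.round([584.4+88*np.cos(t),55.9+88*np.sin(t)],1))
E
```

```text
[499.52708257  29.28149263 248.70173023] [ 0.81649282 -0.65166096  0.20068533]
[501.7  25.8]
[504.6  18.7]
[508.2  11.9]
[512.3   5.4]
[517.   -0.7]
[522.2  -6.3]
[527.8 -11.5]
[533.9 -16.2]
[540.4 -20.3]
[547.2 -23.9]
[554.3 -26.8]
[561.6 -29.1]
[569.1 -30.8]
[576.7 -31.8]
[584.4 -32.1]
[592.1 -31.8]
```

View pics/pre.png

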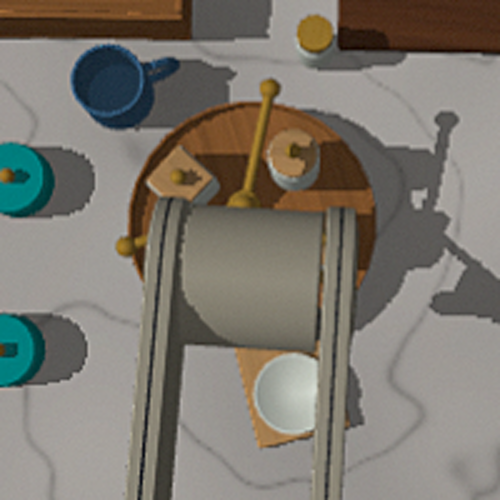

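The arm hides the near spokes, but the far one at (268,88) and the jars look unchanged. I'll start the arc.

{"api": "servo_tool", "payload": {"plan": [[[0.0015, -0.0035, 0, 0, 0], [0.0015, -0.0035, 0, 0, 0], [0.0018, -0.0034, 0, 0, 0], [0.0018, -0.0034, 0, 0, 0], [0.002, -0.0032, 0, 0, 0], [0.002, -0.0032, 0, 0, 0], [0.0024, -0.003, 0, 0, 0], [0.0024, -0.003, 0, 0, 0], [0.0026, -0.0028, 0, 0, 0], [0.0026, -0.0028, 0, 0, 0]]]}}

```text
time: 3.6
tool_pos: [521.9, -3.1, 251.8]
tcp_rot: [180.0, -0.0, 154.5]
ft_force: [-0.7, 2.8, 0.3]
finger_gap: -0.2
grip_force: 1.1
```

{"api": "servo_tool", "payload": {"plan": [[[0.0028, -0.0026, 0, 0, 0], [0.0028, -0.0026, 0, 0, 0], [0.003, -0.0024, 0, 0, 0], [0.003, -0.0024, 0, 0, 0], [0.0032, -0.002, 0, 0, 0], [0.0032, -0.002, 0, 0, 0], [0, 0, 0, 0, 0]]]}}

```text
time: 4.3
tool_pos: [540.3, -17.8, 252.0]
tcp_rot: [-180.0, 0.1, 154.5]
ft_force: [-1.1, -0.4, 0.3]
finger_gap: 0.1
grip_force: 0.0
```

```bash
python3 - <<'E'
from h import *
np.set_printoptions(precision=1,suppress=True)
s=sense();print(s["tool_pos"],s["ft_force"])
a=optics.snapshot("top")
cv2.imwrite("pics/m1.png",cv2.resize(a["frame"][150:350,190:390],None,fx=2.5,fy=2.5,interpolation=cv2.INTER_CUBIC))
for t in range(-10,360,10): pass
E
```

```text
[540.3 -17.8 252. ] [-1.1 -0.4  0.3]
```

View pics/m1.png

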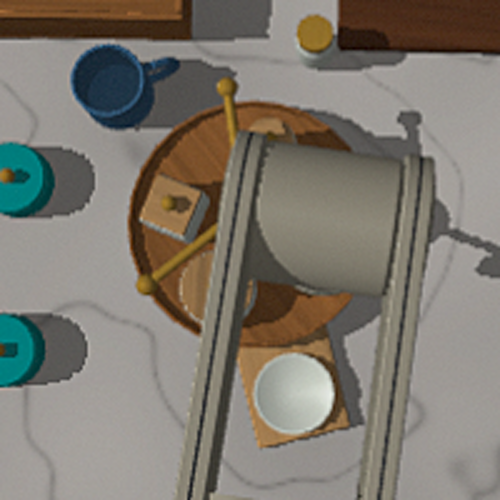

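It turns: the far spoke's ball is now at crop (227,87), the left one's at (146,285), and the jars are standing. I'll measure the angle.

```bash
python3 - <<'E'
from h import *
a=optics.snapshot("top")
c=np.array([584.4,55.9])
for p in [(227,87),(146,285)]:
    q=onz(a,(p[0]/2.5+190,p[1]/2.5+150),190)[:2]-c; print(np.linalg.norm(q),np.degrees(np.arctan2(q[1],q[0])))
E
```

```text
115.98366994567529 8.937518691912292
114.41684840830465 129.40531188643413
```

{"api": "servo_tool", "payload": {"plan": [[[0.0034, -0.0019, 0, 0, 0], [0.0035, -0.0018, 0, 0, 0], [0.0036, -0.0016, 0, 0, 0], [0.0036, -0.0014, 0, 0, 0], [0.0037, -0.0013, 0, 0, 0], [0.0037, -0.0011, 0, 0, 0], [0.0038, -0.0009, 0, 0, 0], [0.0038, -0.0008, 0, 0, 0], [0.0039, -0.0006, 0, 0, 0], [0.0039, -0.0004, 0, 0, 0]]]}}

```text
time: 5.4
tool_pos: [576.9, -29.0, 251.8]
tcp_rot: [-180.0, -0.0, 154.5]
ft_force: [-3.6, 1.3, 0.6]
finger_gap: 0.3
grip_force: 1.3
```

{"api": "servo_tool", "payload": {"plan": [[[0.0039, -0.0002, 0, 0, 0], [0.0039, 0, 0, 0, 0], [0.0039, 0.0001, 0, 0, 0], [0.0039, 0.0003, 0, 0, 0], [0, 0, 0, 0, 0], [0, 0, 0, 0, 0]]]}}

```text
time: 6.0
tool_pos: [592.7, -29.0, 252.1]
tcp_rot: [180.0, 0.1, 154.5]
ft_force: [0.2, -0.8, -0.3]
finger_gap: 0.2
grip_force: 0.0
```

{"api": "servo_tool", "payload": {"plan": [[[-0.01, 0, 0, 0, 0], [-0.01, 0, 0, 0, 0], [0, 0, 0.02, 0, 0], [0, 0, 0.02, 0, 0], [0, 0, 0.02, 0, 0], [0, 0, 0.02, 0, 0], [0, 0, 0, 0, 0]]]}}

```text
time: 6.7
tool_pos: [572.7, -28.9, 335.7]
tcp_rot: [179.9, 0.3, 154.5]
ft_force: [0.0, -1.1, 0.4]
finger_gap: 0.1
grip_force: 0.0
```

{"api": "servo_tool", "payload": {"plan": [[[-0.01, -0.03, 0, 0, 0], [-0.01, -0.03, 0, 0, 0], [-0.01, -0.03, 0, 0, 0], [-0.01, -0.03, 0, 0, 0], [-0.01, -0.03, 0, 0, 0], [-0.01, -0.03, 0, 0, 0], [-0.01, -0.03, 0, 0, 0], [0, -0.02, 0, 0, 0], [0, 0, 0, 0, 0]]]}}

```text
time: 7.6
tool_pos: [500.9, -260.8, 330.6]
tcp_rot: [-180.0, -0.1, 154.3]
ft_force: [0.5, -0.2, -0.2]
finger_gap: -0.2
grip_force: 0.0
```

```bash
python3 - <<'E'
from h import *
s=sense();print(s["tool_pos"],s["ft_force"])
a=optics.snapshot("top")
cv2.imwrite("pics/end.png",cv2.resize(a["frame"][170:340,210:370],None,fx=3.5,fy=3.5,interpolation=cv2.INTER_CUBIC))
E
```

```text
[ 500.88004181 -260.76710919  330.64805719] [ 0.5158541  -0.24510256 -0.2229134 ]
```

View pics/end.png

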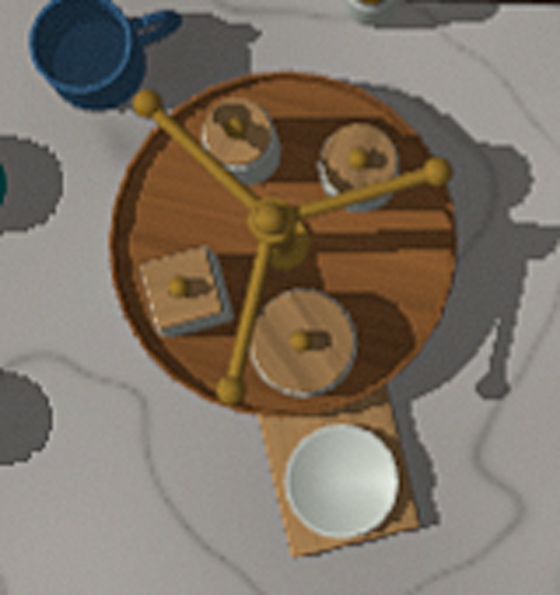

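The squat jar's lid is now at crop (304,342), in front of the dish at (342,480), and all the jars are standing. I'll check the number.

```bash
python3 - <<'E'
from h import *
a=optics.snapshot("top");P=lambda p,z:onz(a,(p[0]/3.5+210,p[1]/3.5+170),z)[:2]
c=np.mean([P(p,190) for p in [(148,103),(437,171),(231,388)]],axis=0)
d=P((342,480),31)-c;q=P((304,342),86)-c
u=d/np.linalg.norm(d);print(c,np.linalg.norm(d),q@u,u[0]*q[1]-u[1]*q[0])
E
```

```text
[585.82861531  55.0857631 ] 182.33553676004902 78.66698321170543 -1.4040049190833237
```

Offset is about 1.4 mm at radius 79 mm, well within the 18 mm tolerance, and the robot is clear.

```bash
python3 -c "
from bench import r
print(r.hand_in())"
```

```text
the job is handed in; nothing more can be done
None
```

The job is handed in: the squat jar stands in front of the dish, about 1.4 mm off the line by camera measurement (18 mm allowed), all four jars are upright on the tray, and the arm is clear; no verdict was returned.

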